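# Pack an instrument cassette flat in its sterilising box and put the lid on

### The arm

A 6-joint arm with a two-finger parallel gripper is mounted at the origin on the work surface. World frame = base frame: x ahead of the robot, y to its left, z up, the work surface at z = 0. Lengths are in m, angles in rad, forces in N, time in s.
With the tool pointing down it reaches from about 0.35 to 0.975 m from the base axis. Payload 7.1 kg.
Tool frame: the origin (TCP) lies midway between the tips of the shut fingers; the grasp point (between the pads) lies 19 mm behind it; z points along the fingers, y is the line along which they close (so a half turn about z gives the same grasp; the last joint's range is limited). The gripper opens to 88 mm and grips with 3 to 60 N. Pads are 20 mm wide; open, the fingers measure 115 mm over their backs; the gripper's body (75 mm by 178 mm) begins 61 mm behind the grasp point.
Start: joints at [1.125, 0.423, 1.63, -0, 1.089, -0.019], TCP at [0.259, 0.569, 0.223] pointing down, gripper open.
Joint ranges: [-3, 3], [-0.9, 2.11], [0.09, 2.58], [-1.31, 4.45], [0.11, 2.69], [-2.54, 2.54]. Speed limits (rad/s): [2.39, 2.39, 3.01, 3.14, 3.14, 3.14].

### API

Orientations are given as [roll, pitch, yaw] about the fixed x, y, z axes, in that order (R = Rz(yaw) Ry(pitch) Rx(roll)).
In Python, from cell import r gives the robot as it stands. The module is installed in compiled form; this text tells all that it offers.
- The arm moves only by the tool arm_command, never from a script. Its argument "steps" is a list of rows, each a list of 7 numbers: the turn, a rotation vector about the tool's x, y, z in rad, then the shift along the tool's x, y, z in m, then the gripper command: -1 is shut, 1 is fully open, values between are in proportion. In form: [[wx, wy, wz, tx, ty, tz, jaw], ...]. A call has 1 to 20 rows; each row shifts and turns the commanded pose from where the row before left it, along the tool's axes as they then stand; what a row does not reach is not made up. A row lasts 1/8 s, in which the tool goes at most 62.5 mm and 10.7 degrees, less where a joint would pass 70% of its speed; a pose out of reach is approached as far as the arm can. A call with a gripper value outside its range is refused whole. The fingers move at their own pace and stop on an object; "squeeze" is the grip in N (left out, the last holds). Time passes only in rows, so rows that do not move let the fingers close. It gives the time, the measured TCP pose, the force, the opening and the grip force at its end, in the units of the state.
- r.state(): the state, without advancing time (a new reading comes with each control period).
- r.read_camera(name): name is "scene" or "side" or "wrist"; returns (picture, depth): 420x560x3 uint8, blue, green, red; 420x560 float32, m along the optical axis (not along the pixel's ray), 0 where there is no reading.
- r.calibration(name): a dict with "K" (3x3 intrinsics, pixels), "rvec" (rotation vector, rad) and "tvec" (3), from world to camera coordinates, as OpenCV has them. Camera axes: x right, y down, z forward; pixel columns grow to the right and rows downward; lengths in m; the calibration is good to about 2 mm. A picture is of the moment at which its call begins: read the wrist's pose just before it. calibration takes no time and is no camera call; for the wrist camera it gives the pose at the moment of the call.
- r.close_job(): hands the job in; it is judged then, once.
The state is a dict: "t": time; "joints": joint angles; "dq": joint speeds; "effort": joint torques, N m; "eef_pos": TCP position; "ee_rot": TCP orientation; "force": force on the tool from outside, world axes, zero at the start; "wrist_torque": the same for the moment, N m; "finger_gap": finger opening in m; "grasp_force": force on a finger pad.
Only numpy, scipy, OpenCV 4.12 (cv2) and the standard library are available. Lean on these libraries where they do the work, as an engineer would, in place of code of your own. Each camera call takes 0.05 s, during which the arm holds its last target. There are 200 camera calls.

### The job

Take the instrument cassette (the case with a bow handle) out of the wire rack and pack it into the steel sterilising box lying flat, handle up. It must go into the box level, not on edge or tipped; the mat is kept free for laying it on its back and taking it again by its handle. Then put the lid on the box, fully home all round; do not drop the cassette or the lid, and leave the mesh tray, kidney dish, bottle, tumbler and forceps where they are.

Things in the scene. Friction and masses are not known exactly. Their poses are not given: they have to be found in the camera images.
- cassette: Closed perforated steel instrument cassette 170 (x) x 84 (y) x 28 mm (z), 0.35 kg. Origin: centre of its flat back; z points through the case to the cover. Starts on a long edge in a rack slot, y up, cover facing the mat side, lower edge 8 mm and upper edge 92 mm above the table; can be taken across its thickness by the upper edge, fingertips above 56 mm, clear of the handle.
- cassette_handle (a point): Centre of the bar of the cassette's rigid bow handle, on the middle of the cover, 52 mm from the back (bar top 56 mm). Bar 70 mm long along the cassette's x, 10 mm wide (y), 8 mm thick, on a leg at each end (54 mm clear between them), 20 mm clear below it. Lying handle up in the box, its top is 9 mm below the rim; on edge the case would stand 19 mm above the rim.
- box: Open steel sterilising box, loose, 1.2 kg; outside 196 (x) x 110 (y) x 68 mm high, walls and floor 3 mm, so inside 190 x 104 x 65 mm deep; flat rim. Origin: centre of its underside, z up. Too narrow in y for widely opened fingers: let go of a handle in it by opening to about 40 mm.
- lid: Steel lid of the box, 210 (x) x 124 mm (y), 0.28 kg: 3 mm plate, with a 14 mm deep, 3 mm thick skirt that goes outside the box's walls with 4 mm play each side. Origin: centre of the skirt's lower edge plane, z up; plate from z = 14 to 17 mm. Starts flat on the table, handle up. Seated (plate on the rim, either way round) its origin is 54 mm above the box's origin.
- lid_handle (a point): Centre of the bar of the lid's bow handle, at z = 41 mm of the lid, over its middle (bar top 45 mm). Bar 70 mm long along the lid's x, 10 mm wide, 8 mm thick, on a leg at each end, 20 mm clear below it.
- rack: Fixed steel wire rack, 240 (x) x 132 mm (y), three slots parallel to its y at x = -75, 0 and +75 mm, each 34 mm wide between wire hoops 47 mm high at y = +62 and -62 mm. Things stand in it on two rails, 8 mm above the table. Origin: centre of its underside.
- mat: Thin grey silicone mat, fixed, kept free for setting things down, 150 (x) x 180 (y) x 2 mm. Origin: centre of its underside.
- meshtray: Bystander: thin dark mesh tray without a handle, 170 x 76 x 16 mm, standing on edge in another slot of the rack. Origin: 6 mm behind the centre of its back.
- dish: Bystander: steel kidney dish, 190 x 85 x 36 mm. Origin: under its middle.
- bottle: Bystander: white plastic bottle, diameter 68, height 140 mm. Origin: centre of its underside.
- tumbler: Bystander: empty steel tumbler, diameter 72, height 85 mm. Origin: centre of its underside.
- forceps: Bystander: steel extraction forceps lying flat, about 135 x 40 x 11 mm. Origin: under its joint.
There are look-alikes about, which are no part of the job. What is shaped like the lid but red is not meant.

How it is judged:
On the way:
1. the cassette lies flat, handle up, on the floor of the box, let go (z of cassette in the frame of box between 0 and 0.008 m and horizontal distance between cassette and box below 0.016 m and angle between cassette's own z axis and vertical below 0.08 rad and contact force between the fingers and cassette below 0.1 N), for 0.2 s.
At the end, for the whole second after the job is handed in: Cassette handle up on the floor of the box (within 5 mm, tilt under 0.08 rad); lid seated on the rim all round (origin 54 mm above the box's, within 2.5 mm; under 8 mm off centre; tilt under 0.03 rad); box upright on the table; all released and at rest (z of cassette in the frame of box between 0 and 0.008 m and horizontal distance between cassette and box below 0.016 m and angle between cassette's own z axis and vertical below 0.08 rad and z of lid in the frame of box between 0.0515 and 0.0565 m and horizontal distance between lid and box below 0.008 m and angle between each of lid, box's own z axis and vertical below 0.03 rad and angle between the x axis of lid and the x axis of box, either way round below 0.12 rad and height (world z) of box below 0.005 m and linear speed of each of lid, box below 0.02 m/s); the robot touches nothing.
It fails at once if the cassette enters the box on edge or tipped (more than 0.6 rad from level) (x of cassette in the frame of box between -0.09 and 0.09 m and y of cassette in the frame of box between -0.05 and 0.05 m and z of cassette in the frame of box below 0.095 m and angle between cassette's own z axis and vertical above 0.6 rad).
It fails at once if the cassette is dropped (falls free at more than 0.9 m/s, some 4 cm) (linear speed of cassette above 0.9 m/s and contact force between the fingers and cassette below 0.05 N).
It fails at once if the lid is dropped (falls free at more than 0.9 m/s, some 4 cm) (linear speed of lid above 0.9 m/s and contact force between the fingers and lid below 0.05 N).
It fails at once if the mesh tray, dish, bottle, tumbler or forceps is moved by more than 30 mm (distance of any of meshtray, dish, bottle, tumbler, forceps from where it was at the start of the episode above 0.03 m).
It also fails if it takes over 72 s, if anything falls off the work surface, if the arm or the gripper's body presses on something with over 40 N, if the wrist force passes 120 N, or if a joint passes its speed limit or range.

## Working session

There is one attempt and no reset: what is moved stays moved. The work goes in short steps, Python scripts to look and compute and a tool call to move; the robot and the scene stay as the last step left them, time stands still between calls to the robot, and variables do not carry over. Pictures are saved under pics/ and viewed, at most 10 in all, crops included, and the job is handed in when it is done.

Besides the shell and the picture viewer there is one more tool, called after "Request:" as name([rows], argument=value, ...), one row to a line, values as JSON. arm_command: Moves the arm, as the interface text tells. Its arguments: {"type":"object","properties":{"steps":{"type":"array"},"squeeze":{"type":"number"}},"required":["steps"]}

```bash
ls; mkdir -p pics
cat > h.py <<'E'
import numpy as np, cv2
from cell import r
def cam(n):
    c=r.calibration(n); R=cv2.Rodrigues(np.array(c['rvec'],float))[0]; return np.array(c['K'],float),R,np.array(c['tvec'],float).ravel()
def ray(c,uv,z):
    K,R,t=c; d=R.T@np.linalg.inv(K)@np.array([uv[0],uv[1],1.]); o=-R.T@t; return o+d*(z-o[2])/d[2]
def pts(c,D):
    K,R,t=c; v,u=np.indices(D.shape); P=np.stack([(u-K[0,2])/K[0,0]*D,(v-K[1,2])/K[1,1]*D,D],-1); return (P-t)@R
E
python3 - <<'E'
from h import *
for n in('scene','side'):
    c=cam(n); I,D=r.read_camera(n); cv2.imwrite(f'pics/{n}0.png',I); np.savez(f'{n}0.npz',I=I,D=D,K=c[0],R=c[1],t=c[2]); print(n,-c[1].T@c[2],(D>0).mean())
s=r.state(); print({k:np.round(v,3) for k,v in s.items()})
E
```

```text
pics
scene [1.47699735 0.21758546 0.98632323] 0.9957355442176871
side [ 0.44967442 -0.59683024  0.79086638] 0.9957482993197279
{'t': np.float64(0.1), 'joints': array([ 1.125,  0.424,  1.631, -0.   ,  1.089, -0.019]), 'dq': array([-0.001, -0.001, -0.003,  0.   , -0.   , -0.   ]), 'effort': array([-0.0000e+00, -5.4561e+01, -2.7432e+01,  6.5000e-02,  1.9000e-02,
       -0.0000e+00]), 'eef_pos': array([0.258, 0.568, 0.222]), 'ee_rot': array([-3.14 , -0.   ,  2.715]), 'force': array([ 0.016,  0.476, -0.019]), 'wrist_torque': array([-0.011,  0.049, -0.014]), 'grasp_force': np.float64(0.0), 'finger_gap': np.float64(0.088)}
```

View pics/scene0.png

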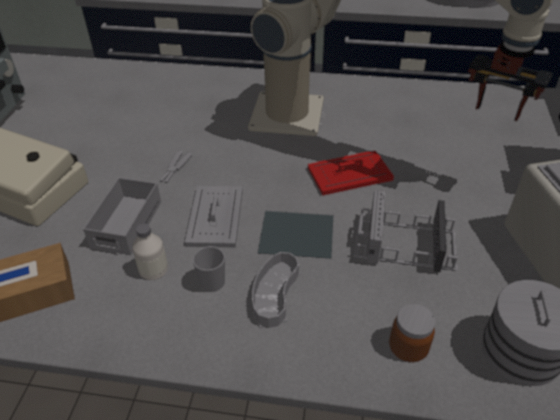

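View pics/side0.png

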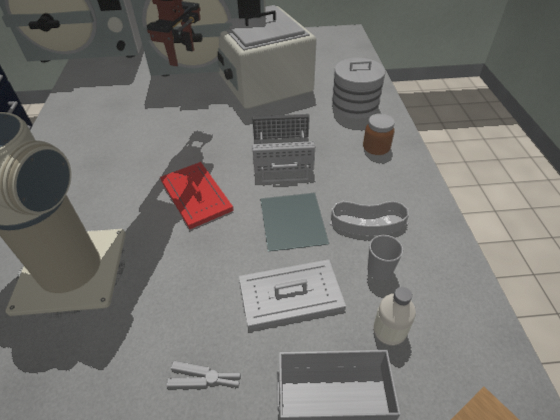

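The scene view shows the box at (125,215), the grey lid at (215,215), the mat at (297,233), and the rack with the cassette at (376,225) and the dark mesh tray at (440,235). There are two lid-like things, grey (215,215) and red (350,172). The grey one is meant, because red is excluded. Of the two things in the rack, the light one with a handle is the cassette. I'll measure these from depth and confirm in one enlarged crop.

```bash
cat > m.py <<'E'
from h import *
A={}
for n in('scene','side'):
    f=np.load(f'{n}0.npz'); A[n]=(pts((f['K'],f['R'],f['t']),f['D']),f['D']>0,f['I'])
def box(n,uv0,uv1,z0,z1,lab):
    P,ok,I=A[n]; m=np.zeros(ok.shape,bool); m[uv0[1]:uv1[1],uv0[0]:uv1[0]]=1; m&=ok&(P[...,2]>z0)&(P[...,2]<z1)
    m=cv2.morphologyEx(m.astype(np.uint8),cv2.MORPH_OPEN,np.ones((2,2)))>0
    q=P[m]
    if len(q)<8: print(lab,n,'few');return
    rr=cv2.minAreaRect((q[:,:2]*1000).astype(np.float32)); print(lab,n,len(q),'c',np.round(rr[0],1),'sz',np.round(rr[1],1),'ang',round(rr[2],1),'z',np.round(np.percentile(q[:,2],[5,50,95])*1000,1),'med',np.round(np.median(q[:,:2],0)*1000,1))
    return q
if __name__=='__main__':
    box('scene',(82,170),(165,255),.058,.078,'boxrim'); box('side',(270,345),(400,420),.058,.078,'boxrim')
    box('scene',(180,180),(248,250),.010,.025,'lidplate'); box('side',(235,255),(350,330),.010,.025,'lidplate')
    box('scene',(180,180),(248,250),.034,.055,'lidbar'); box('side',(235,255),(350,330),.034,.055,'lidbar')
    for z0,z1 in((.084,.1),(.055,.1)):
        box('scene',(350,185),(405,265),z0,z1,'cas'); box('side',(245,135),(320,180),z0,z1,'cas')
    box('scene',(415,195),(465,270),.055,.1,'tray'); box('side',(245,110),(320,140),.055,.11,'tray')
    for n in A:
        P,ok,I=A[n]; hsv=cv2.cvtColor(I,cv2.COLOR_BGR2HSV)
        s=dict(scene=(297,233),side=(292,222))[n]
        m=(abs(I.astype(int)-I[s[1],s[0]]).max(-1)<16).astype(np.uint8); k,l,_,_=cv2.connectedComponentsWithStats(m); q=P[(l==l[s[1],s[0]])&ok]
        rr=cv2.minAreaRect((q[:,:2]*1000).astype(np.float32));print('mat',n,rr,np.median(q[:,2]))
    I=A['side'][2]; a=cv2.resize(I[100:190,160:330],None,fx=4,fy=4); b=cv2.resize(I[250:340,225:365],None,fx=2.6,fy=2.6)
    o=np.zeros((a.shape[0]+b.shape[0],max(a.shape[1],b.shape[1]),3),np.uint8);o[:a.shape[0],:a.shape[1]]=a;o[a.shape[0]:,:b.shape[1]]=b
    cv2.imwrite('pics/crop.png',o); print(o.shape)
E
python3 m.py
```

```text
boxrim scene 625 c [ 979.2 -130.9] sz [1200.4  190.2] ang 26.0 z [52.4 60.  67.2] med [ 581.7 -329.6]
boxrim side 1197 c [ 566.  -429.5] sz [345.9 215.5] ang 87.1 z [ 3.  64.  70.1] med [ 572.2 -341.5]
lidplate scene 2656 c [946.5   2.4] sz [1135.3  147.4] ang 14.7 z [11.  15.6 19.4] med [ 521.9 -108.3]
lidplate side 4745 c [ 528.9 -314.9] sz [215.9 544.4] ang 5.9 z [14.3 18.  20.5] med [ 503.1 -125.6]
lidbar scene 82 c [ 494.8 -115.3] sz [96.   6.9] ang 6.9 z [15.4 41.1 45.8] med [ 505.  -113.3]
lidbar side 167 c [ 507.6 -111.1] sz [74.8 19. ] ang 11.2 z [17.2 43.5 47. ] med [ 504.5 -115.2]
cas scene 604 c [911.5 272.4] sz [  35.2 1135.8] ang 86.2 z [ 0.9 90.1 93.6] med [532.2 295.4]
cas side 523 c [461.5 -77.6] sz [1025.3  166.2] ang 79.5 z [81.9 92.2 95.3] med [529.2 286. ]
cas scene 748 c [910.  256.3] sz [  40.6 1136. ] ang 84.1 z [ 1.  89.6 93.5] med [550.5 294.5]
cas side 1078 c [461.6 -77.5] sz [1025.3  167.5] ang 79.4 z [53.3 79.8 94.6] med [529.8 283. ]
tray scene 510 c [923.2 363.3] sz [  48.1 1144.2] ang 77.7 z [-1.6 81.1 85.2] med [546.7 442.5]
tray side 623 c [463.2  -1.5] sz [1179.   167.8] ang 80.6 z [53.  71.6 86.4] med [536.6 438.6]
mat scene ((534.2547607421875, 101.91340637207031), (153.7534637451172, 178.6082305908203), 2.15566349029541) 0.0006236157830243132
mat side ((532.15234375, 102.47366333007812), (150.30824279785156, 184.76275634765625), 2.812326431274414) 0.0032155207437280335
(594, 680, 3)
```

View pics/crop.png

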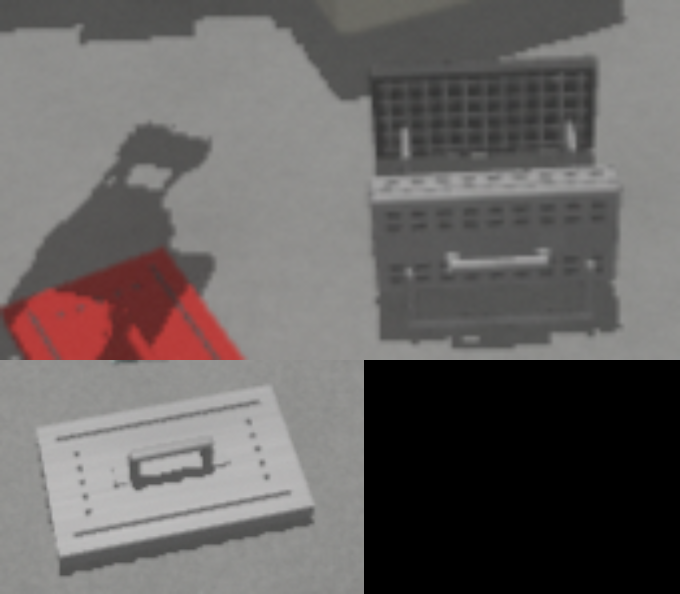

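The crop confirms that the light case with the bow handle (front slot) is the cassette, the dark mesh tray stands behind it, and the grey lid (bottom) is separate from the red one. Next I'll get cleaner fits without the depth outliers.

```bash
sed -i "/MORPH_OPEN/d; s/    q=P\[m\]/    q=P[m]; q=q[np.linalg.norm(q[:,:2]-np.median(q[:,:2],0),axis=1)<.14] if m.sum() else q/" m.py
python3 m.py | grep -v mat
```

```text
boxrim scene 623 c [ 560.4 -336.5] sz [115.4 204.3] ang 85.0 z [58.6 64.1 68.8] med [ 573.6 -338.8]
boxrim side 1220 c [ 560.2 -334.7] sz [111.9 196.3] ang 85.7 z [59.3 67.5 70.5] med [ 569.5 -346.7]
lidplate scene 2673 c [ 505.2 -115.9] sz [218.7 125. ] ang 7.0 z [12.2 15.6 19.1] med [ 518.6 -112.4]
lidplate side 4753 c [ 504.2 -113.8] sz [211.2 127. ] ang 7.3 z [15.4 18.  20.3] med [ 501.8 -122.9]
lidbar scene 85 c [ 505.4 -115.7] sz [75.1 10.3] ang 6.9 z [37.1 42.7 45.8] med [ 510.  -114.5]
lidbar side 169 c [ 504.1 -114.7] sz [70.2  9.6] ang 7.6 z [38.5 45.2 47.5] med [ 503.1 -115.4]
cas scene 608 c [529.8 293.7] sz [ 28. 172.] ang 88.3 z [86.8 90.3 93.6] med [537.5 293.2]
cas side 530 c [528.2 295. ] sz [ 33.8 168.5] ang 89.5 z [85.7 92.6 95.3] med [527.8 289. ]
cas scene 773 c [530.5 280.1] sz [ 54.9 174.2] ang 88.2 z [58.7 89.6 93.4] med [552.3 291.8]
cas side 1113 c [526.5 282. ] sz [ 61.  168.9] ang 86.2 z [56.4 82.7 94.7] med [527.6 283.3]
tray scene 516 c [536.1 443.1] sz [ 17.5 173.3] ang 88.2 z [59.8 81.1 85.1] med [549.  440.6]
tray side 631 c [533.6 445.6] sz [ 24.5 168.9] ang 87.7 z [57.1 75.4 86.4] med [533.8 438.9]
(594, 680, 3)
```

```bash
cat >> h.py <<'E'
from scipy.spatial.transform import Rotation as Ro
def to(p,rpy):
    s=r.state(); A=Ro.from_euler('xyz',s['ee_rot']); B=Ro.from_euler('xyz',rpy)
    print('t',round(float(s['t']),2),'pos',np.round(s['eef_pos'],4),'rpy',np.round(s['ee_rot'],3),'gap',round(float(s['finger_gap']),3),'gf',np.round(s['grasp_force'],1),'F',np.round(s['force'],1),'j',np.round(s['joints'],2))
    d=np.array(p)-s['eef_pos']; print('turn',np.round((A.inv()*B).as_rotvec(),3),'shift after turn',np.round(B.inv().apply(d),4),'before',np.round(A.inv().apply(d),4))
E
python3 - <<'E'
from m import *
box('scene',(130,220),(172,285),.05,.16,'bottle');box('side',(375,285),(415,345),.05,.16,'bottle')
box('scene',(190,245),(230,295),.05,.1,'tumbler')
to([.529,.294,.222],[-np.pi,0,3.112])
E
```

```text
bottle scene 1050 c [ 671.  -250.1] sz [156.5  66.7] ang 46.7 z [ 54.2  92.3 138.9] med [ 712.7 -211.1]
bottle side 1375 c [ 693.4 -222.5] sz [57.2 68. ] ang 53.8 z [ 57.5  98.3 141.3] med [ 687.6 -231.4]
tumbler scene 684 c [717.1 -71.2] sz [73.3 69.5] ang 36.2 z [52.2 70.2 84.7] med [710.2 -72.8]
t 0.1 pos [0.2585 0.5685 0.222 ] rpy [-3.14  -0.     2.715] gap 0.088 gf 0.0 F [ 0.   0.5 -0. ] j [ 1.13  0.42  1.63 -0.    1.09 -0.02]
turn [-0.001 -0.    -0.397] shift after turn [-0.2785 -0.2664 -0.    ] before [-3.599e-01 -1.379e-01  2.000e-04]
```

Request:
arm_command([
  [0, 0, -0.132, 0, 0, 0, 1],
  [0, 0, -0.132, 0, 0, 0, 1],
  [0, 0, -0.133, 0, 0, 0, 1],
  [0, 0, 0, -0.04, -0.038, 0, 1],
  [0, 0, 0, -0.04, -0.038, 0, 1],
  [0, 0, 0, -0.04, -0.038, 0, 1],
  [0, 0, 0, -0.04, -0.038, 0, 1],
  [0, 0, 0, -0.04, -0.038, 0, 1],
  [0, 0, 0, -0.04, -0.038, 0, 1],
  [0, 0, 0, -0.0385, -0.0384, 0, 1],
  [0, 0, 0, 0, 0, 0, 1],
  [0, 0, 0, 0, 0, 0, 1],
], squeeze=40)

```text
t: 1.6
eef_pos: [0.5286, 0.2944, 0.2223]
ee_rot: [-3.141, -0.001, 3.111]
force: [-0.2, 0.2, 1.2]
finger_gap: 0.0876
grasp_force: 0.0
```

Run:
```python
from h import *
to([.529,.294,.222],[-np.pi,0,3.112])
c=cam('wrist'); I,D=r.read_camera('wrist'); cv2.imwrite('pics/w1.png',I)
P=pts(c,D); m=(D>0)&(P[...,2]>.086)&(P[...,2]<.098)&(abs(P[...,1]-.294)<.03)&(abs(P[...,0]-.529)<.12)
q=P[m]; print(m.sum(),cv2.minAreaRect((q[:,:2]*1000).astype(np.float32)),np.median(q,0))
```

```text
t 1.6 pos [0.5286 0.2944 0.2223] rpy [-3.141e+00 -1.000e-03  3.111e+00] gap 0.088 gf 0.0 F [-0.2  0.2  1.2] j [ 0.49  0.39  1.68  0.    1.07 -1.05]
turn [-0.    -0.001 -0.001] shift after turn [-0.0004 -0.0004  0.0003] before [-0.0004 -0.0004  0.0003]
5820 ((526.8287963867188, 293.0325622558594), (28.040897369384766, 169.2677459716797), 88.15559387207031) [0.51671852 0.29324056 0.0923224 ]
```

View pics/w1.png

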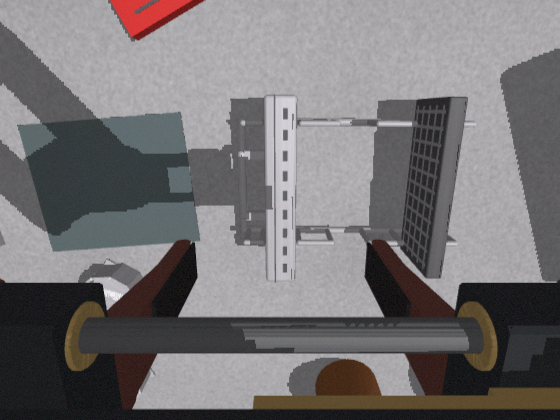

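The wrist view shows the cassette edge-on at columns 265–298, centred between the fingers. Its measured top is at (527,293), 92 mm high and 28×169 mm, which fits. I'll descend and grip.

Request:
arm_command([
  [0, 0, 0, 0.001, -0.001, 0.04, 1],
  [0, 0, 0, 0, 0, 0.04, 1],
  [0, 0, 0, 0, 0, 0.04, 1],
  [0, 0, 0, 0, 0, 0.025, 1],
  [0, 0, 0, 0, 0, 0.013, 1],
  [0, 0, 0, 0, 0, 0, -1],
  [0, 0, 0, 0, 0, 0, -1],
  [0, 0, 0, 0, 0, 0, -1],
  [0, 0, 0, 0, 0, 0, -1],
  [0, 0, 0, 0, 0, 0, -1],
  [0, 0, 0, 0, 0, 0, -1],
], squeeze=45)

```text
t: 3.02
eef_pos: [0.5282, 0.2933, 0.0648]
ee_rot: [3.142, 0.0, 3.112]
force: [-0.4, 0.4, -0.2]
finger_gap: 0.0314
grasp_force: 0.0
```

Request:
arm_command([
  [0, 0, 0, 0, 0, 0, -1],
  [0, 0, 0, 0, 0, 0, -1],
  [0, 0, 0, 0, 0, 0, -1],
  [0, 0, 0, 0, 0, -0.01, -1],
  [0, 0, 0, 0, 0, -0.03, -1],
  [0, 0, 0, 0, 0, -0.04, -1],
  [0, 0, 0, 0, 0, -0.04, -1],
  [0, 0, 0, 0, 0, -0.04, -1],
  [0, 0, 0, 0, 0, -0.04, -1],
  [0, 0, 0, 0, 0, 0, -1],
  [0, 0, 0, 0, 0, 0, -1],
])

```text
t: 4.4
eef_pos: [0.5271, 0.2929, 0.2633]
ee_rot: [-3.141, -0.002, 3.112]
force: [-1.2, -0.5, -4.4]
finger_gap: 0.028
grasp_force: 45.0
```

Run:
```python
from h import *
e=np.radians(50)
B=Ro.from_euler('x',-e)*Ro.from_euler('xyz',[-np.pi,0,np.pi-.03]); print(B.as_euler('xyz'))
to([.528,.13,.25],B.as_euler('xyz'))
```

```text
[-2.26914965  0.02297991  3.12230563]
t 4.4 pos [0.5271 0.2929 0.2633] rpy [-3.141e+00 -2.000e-03  3.112e+00] gap 0.028 gf 45.0 F [-1.2 -0.5 -4.4] j [ 0.49  0.35  1.64  0.    1.15 -1.05]
turn [ 0.871 -0.028  0.001] shift after turn [-0.0037 -0.0945  0.1334] before [-0.0057 -0.1628  0.0135]
```

Request:
arm_command([
  [0, 0, 0, 0, -0.04, 0, -1],
  [0, 0, 0, 0, -0.04, 0, -1],
  [0, 0, 0, 0, -0.04, 0, -1],
  [0, 0, 0, 0, -0.04, 0, -1],
  [0.125, 0, 0, 0, 0, 0, -1],
  [0.125, 0, 0, 0, 0, 0, -1],
  [0.125, 0, 0, 0, 0, 0, -1],
  [0.125, 0, 0, 0, 0, 0, -1],
  [0.125, 0, 0, 0, 0, 0, -1],
  [0.125, 0, 0, 0, 0, 0, -1],
  [0.123, 0, 0, 0, 0, 0, -1],
  [0, 0, 0, 0, 0, 0, -1],
  [0, 0, 0, 0, 0, 0, -1],
  [0, 0, 0, 0, 0, 0, -1],
])

```text
t: 6.15
eef_pos: [0.5234, 0.133, 0.265]
ee_rot: [-2.271, 0.001, 3.111]
force: [-0.2, -0.4, -4.3]
finger_gap: 0.0277
grasp_force: 45.0
```

Run:
```python
from h import *
s=r.state(); A=Ro.from_euler('xyz',s['ee_rot']).as_matrix(); print(np.round(A,3))
to(s['eef_pos'],s['ee_rot'])
I,D=r.read_camera('side'); 
c=cam('side'); P=pts(c,D); cv2.imwrite('pics/s2.png',I)
```

```text
[[-1.     0.02  -0.023]
 [ 0.031  0.644 -0.765]
 [-0.001 -0.765 -0.644]]
t 6.15 pos [0.5234 0.133  0.265 ] rpy [-2.271e+00  1.000e-03  3.111e+00] gap 0.028 gf 45.0 F [-0.2 -0.4 -4.3] j [ 0.59  0.53  1.63 -0.67  1.58 -0.74]
turn [0. 0. 0.] shift after turn [0. 0. 0.] before [0. 0. 0.]
```

View pics/s2.png

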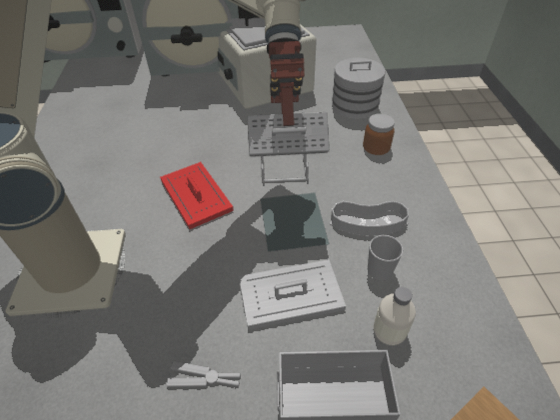

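The cassette is held tilted (handle upper left), above the mat near (290,135). I'll lower its bottom back edge onto the mat.

Request:
arm_command([
  [0, 0, 0, -0.0012, 0.02, 0.0334, -1],
  [0, 0, 0, -0.0012, 0.02, 0.0334, -1],
  [0, 0, 0, -0.0012, 0.02, 0.0334, -1],
  [0, 0, 0, -0.0012, 0.02, 0.0334, -1],
  [0, 0, 0, -0.0012, 0.02, 0.0334, -1],
  [0, 0, 0, 0, 0.0055, 0.0092, -1],
  [0, 0, 0, 0, 0.0055, 0.0092, -1],
  [0, 0, 0, 0, 0.0055, 0.0092, -1],
  [0, 0, 0, 0, 0, 0, -1],
  [0, 0, 0, 0, 0, 0, -1],
  [0, 0, 0, 0, 0, 0, -1],
])

```text
t: 7.58
eef_pos: [0.5274, 0.0594, 0.0508]
ee_rot: [-2.269, 0.001, 3.112]
force: [0.2, -0.4, -2.6]
finger_gap: 0.028
grasp_force: 45.0
```

Run:
```python
from h import *
to([.527,.059,.0505],[-2.271,.001,3.111])
c=cam('side'); I,D=r.read_camera('side'); P=pts(c,D)
m=(D>0)&(P[...,2]>.006)&(P[...,2]<.1)&(P[...,1]<.1)&(P[...,1]>-.02)&(abs(P[...,0]-.527)<.1)
q=P[m]; print(m.sum(), q.min(0),q.max(0)); b=q[q[:,2]<.035]; print(len(b),np.percentile(b,[2,50],0))
```

```text
t 7.58 pos [0.5274 0.0594 0.0508] rpy [-2.269e+00  1.000e-03  3.112e+00] gap 0.028 gf 45.0 F [ 0.2 -0.4 -2.6] j [ 0.49  0.82  1.75 -0.78  1.23 -0.53]
turn [-0.002  0.001  0.001] shift after turn [ 0.0004 -0.      0.0005] before [0.0004 0.     0.0005]
2611 [0.44100761 0.00588778 0.00602033] [0.61219332 0.08221184 0.09999146]
448 [[0.4437283  0.00893091 0.01998384]
 [0.52315952 0.01499758 0.03070741]]
```

Request:
arm_command([
  [0, 0, 0, 0, 0, 0, -0.3],
  [0, 0, 0, 0, 0, 0, -0.25],
  [0, 0, 0, 0, 0, 0, -0.1],
  [0, 0, 0, 0, 0, 0, 0.05],
  [0, 0, 0, 0, 0, 0, 0.2],
  [0, 0, 0, 0, 0, 0, 0.35],
  [0, 0, 0, 0, 0, 0, 0.5],
  [0, 0, 0, 0, 0, 0, 0.65],
  [0, 0, 0, 0, 0, 0, 0.8],
  [0, 0, 0, 0, 0, 0, 1],
  [0, 0, 0, 0, 0, 0, 1],
  [0, 0, 0, 0, 0, 0, 1],
])

```text
t: 9.12
eef_pos: [0.5271, 0.059, 0.0504]
ee_rot: [-2.269, -0.0, 3.112]
force: [0.9, 0.7, -1.9]
finger_gap: 0.0878
grasp_force: 0.6
```

Run:
```python
from h import *
to([.527,.059,.0505],[-2.271,.001,3.111])
I,D=r.read_camera('side'); cv2.imwrite('pics/s3.png',cv2.resize(I[110:280,200:400],None,fx=3,fy=3))
```

```text
t 9.12 pos [0.5271 0.059  0.0504] rpy [-2.269 -0.     3.112] gap 0.088 gf 0.6 F [ 0.9  0.7 -1.9] j [ 0.49  0.82  1.75 -0.78  1.23 -0.53]
turn [-0.002 -0.     0.001] shift after turn [ 0.0001 -0.0001 -0.0001] before [ 0.0001 -0.0001 -0.0001]
```

View pics/s3.png

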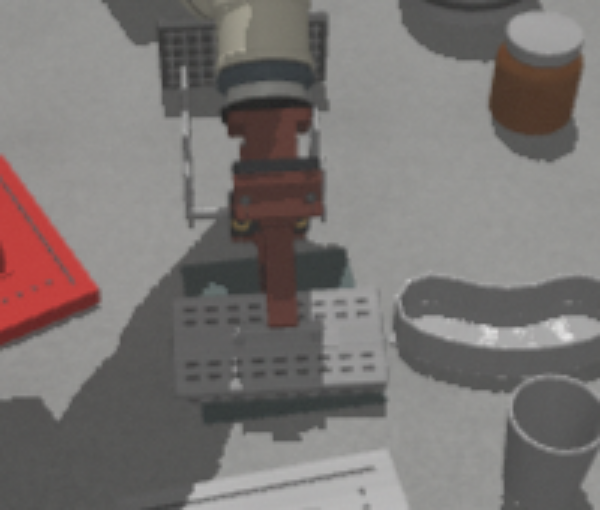

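The cassette appears to be nearly flat on the lower finger and the mat. I'll slide the finger out level, then rise and check.

Request:
arm_command([
  [0, 0, 0, 0, 0.0064, -0.0077, 1],
  [0, 0, 0, 0, 0.0064, -0.0077, 1],
  [0, 0, 0, 0, 0.0064, -0.0077, 1],
  [0, 0, 0, 0, 0.0064, -0.0077, 1],
  [0, 0, 0, 0, 0, 0, 1],
  [0, 0, 0, 0, -0.023, -0.0193, 1],
  [0, 0, 0, 0, -0.035, -0.0295, 1],
  [0, 0, 0, 0, -0.035, -0.0295, 1],
  [0, 0, 0, 0, -0.035, -0.0295, 1],
  [-0.146, 0, 0, 0, 0, 0, 1],
  [-0.146, 0, 0, 0, 0, 0, 1],
  [-0.146, 0, 0, 0, 0, 0, 1],
  [-0.146, 0, 0, 0, 0, 0, 1],
  [-0.146, 0, 0, 0, 0, 0, 1],
  [-0.143, 0, 0, 0, 0, 0, 1],
  [0, 0, 0, 0, 0, 0, 1],
  [0, 0, 0, 0, 0, 0, 1],
])

```text
t: 11.3
eef_pos: [0.5281, 0.0992, 0.2178]
ee_rot: [-3.139, -0.001, 3.111]
force: [-0.3, -0.2, -0.6]
finger_gap: 0.0879
grasp_force: 0.0
```

```bash
cat > cas.py <<'E'
from h import *
def fit(q,l): print(l,len(q),np.round(cv2.minAreaRect((q[:,:2]*1000).astype(np.float32)),1) if 0 else cv2.minAreaRect((q[:,:2]*1000).astype(np.float32)),'z',np.round(np.percentile(q[:,2],[5,50,95]),4))
def look(n,cx,cy,name,rad=.11):
    c=cam(n); I,D=r.read_camera(n); P=pts(c,D); cv2.imwrite(f'pics/{name}.png',I)
    b=(D>0)&(abs(P[...,0]-cx)<rad)&(abs(P[...,1]-cy)<rad)
    return P,b
E
python3 - <<'E'
from cas import *
to([.527,.067,.2],[-np.pi,0,3.112])
for n in('wrist','side'):
    P,b=look(n,.527,.067,'c_'+n,.105); z=P[...,2]
    q=P[b&(z>.024)&(z<.036)]; fit(q,n+' cover')
    A=np.c_[q[:,:2],np.ones(len(q))]; print('slope',np.linalg.lstsq(A,q[:,2],rcond=None)[0])
    fit(P[b&(z>.05)&(z<.064)],n+' bar')
E
```

```text
t 11.3 pos [0.5281 0.0992 0.2178] rpy [-3.139e+00 -1.000e-03  3.111e+00] gap 0.088 gf 0.0 F [-0.3 -0.2 -0.6] j [ 0.16  0.3   1.83 -0.    1.01 -1.37]
turn [-0.002 -0.001 -0.001] shift after turn [ 0.0002 -0.0322  0.0178] before [ 0.0002 -0.0322  0.0179]
wrist cover 11943 ((536.3868408203125, 66.48902893066406), (84.27165222167969, 189.93704223632812), 88.21968078613281) z [0.0291 0.0305 0.032 ]
slope [ 0.00054864 -0.00197838  0.03037697]
wrist bar 734 ((526.500732421875, 66.95838928222656), (10.120086669921875, 70.1146011352539), 88.38543701171875) z [0.055  0.058  0.0595]
side cover 1727 ((536.3283081054688, 68.97769165039062), (87.27948760986328, 188.7229766845703), 88.97093200683594) z [0.0276 0.0312 0.0336]
slope [0.00060328 0.01519086 0.02969311]
side bar 126 ((526.9088745117188, 68.01109313964844), (12.264359474182129, 68.1432113647461), 89.87358093261719) z [0.0524 0.0582 0.0606]
```

The cassette lies level (slope about 0), handle up, with the bar at (526.7, 67.0) and z about 58. I'll grasp the bar.

Request:
arm_command([
  [0, 0, 0, 0.0005, -0.032, 0, 0],
  [0, 0, 0, 0, 0, 0.045, 0],
  [0, 0, 0, 0, 0, 0.045, 0],
  [0, 0, 0, 0, 0, 0.045, 0],
  [0, 0, 0, 0, 0, 0.03, 0],
  [0, 0, 0, 0, 0, 0.0145, 0],
  [0, 0, 0, 0, 0, 0, -0.5],
  [0, 0, 0, 0, 0, 0, -1],
  [0, 0, 0, 0, 0, 0, -1],
  [0, 0, 0, 0, 0, 0, -1],
  [0, 0, 0, 0, 0, 0, -1],
  [0, 0, 0, 0, 0, 0, -1],
  [0, 0, 0, 0, 0, 0, -1],
], squeeze=50)

```text
t: 13.02
eef_pos: [0.5276, 0.0676, 0.0393]
ee_rot: [3.141, 0.002, 3.112]
force: [-0.1, 0.8, 7.8]
finger_gap: 0.0096
grasp_force: 50.0
```

Request:
arm_command([
  [0, 0, 0, 0, 0, 0, -1],
  [0, 0, 0, 0, 0, 0, -1],
  [0, 0, 0, 0, 0, -0.01, -1],
  [0, 0, 0, 0, 0, -0.03, -1],
  [0, 0, 0, 0, 0, -0.045, -1],
  [0, 0, 0, 0, 0, -0.045, -1],
  [0, 0, 0, 0, 0, -0.045, -1],
  [0, 0, 0, 0, 0, 0, -1],
  [0, 0, 0, 0, 0, 0, -1],
])

```text
t: 14.15
eef_pos: [0.5257, 0.0673, 0.2123]
ee_rot: [-3.141, -0.002, 3.112]
force: [-0.3, -0.0, -3.9]
finger_gap: 0.009
grasp_force: 50.0
```

Run:
```python
from cas import *
# box refined: rim now unobstructed in both fixed views
for n in('scene','side'):
    P,b=look(n,.56,-.335,'d_'+n,.14); fit(P[b&(P[...,2]>.062)&(P[...,2]<.074)&(P[...,1]<-.26)],n+' rim')
P,b=look('side',.527,.067,'e_side'); z=P[...,2]; q=P[b&(z>.13)&(z<.19)]; 
print(np.percentile(q,[1,50,99],0))
to([.5602,-.3355,.18],[-np.pi,0,np.pi-.08])
```

```text
scene rim 431 ((560.323974609375, -336.0242004394531), (115.16435241699219, 202.88909912109375), 86.23101043701172) z [0.0624 0.0655 0.0691]
side rim 995 ((560.3380126953125, -334.2585144042969), (112.05474853515625, 196.755615234375), 86.00350952148438) z [0.0628 0.0681 0.0705]
[[0.44084136 0.02380959 0.17576359]
 [0.52548625 0.02744685 0.18350115]
 [0.60542736 0.03159234 0.18992962]]
t 14.3 pos [0.5255 0.0673 0.2115] rpy [-3.141 -0.004  3.112] gap 0.009 gf 50.0 F [-0.6  0.5 -2.3] j [ 0.1   0.3   1.85  0.    1.   -1.44]
turn [-0.001 -0.004  0.05 ] shift after turn [-0.0667 -0.3988  0.0315] before [-0.0468 -0.4016  0.0315]
```

Request:
arm_command([
  [0, 0, 0.043, 0, 0, 0, -1],
  [0, 0, 0, -0.0037, -0.022, 0, -1],
  [0, 0, 0, -0.0073, -0.0445, 0, -1],
  [0, 0, 0, -0.0073, -0.0445, 0, -1],
  [0, 0, 0, -0.0073, -0.0445, 0, -1],
  [0, 0, 0, -0.0073, -0.0445, 0, -1],
  [0, 0, 0, -0.0073, -0.0445, 0, -1],
  [0, 0, 0, -0.0073, -0.0445, 0, -1],
  [0, 0, 0, -0.0073, -0.0445, 0, -1],
  [0, 0, 0, -0.0073, -0.0445, 0, -1],
  [0, 0, 0, -0.0037, -0.022, 0, -1],
  [0, 0, 0, 0, 0, 0, -1],
  [0, 0, 0, 0, 0, 0, -1],
])

```text
t: 15.92
eef_pos: [0.5629, -0.335, 0.2124]
ee_rot: [3.14, -0.002, 3.069]
force: [-0.2, 0.4, -3.7]
finger_gap: 0.0095
grasp_force: 50.0
```

Run:
```python
from cas import *
to([.5603,-.3353,.18],[-np.pi,0,np.pi-.073])
P,b=look('wrist',.56,-.335,'f_w',.14); z=P[...,2]; q=P[b&(z>.062)&(z<.074)&(P[...,1]<-.26)]; fit(q,'rim wrist')
q=P[b&(z>.19)&(z<.215)]; fit(q,'cover wrist')
P,b=look('side',.56,-.335,'f_s',.14); z=P[...,2]; 
for lo,hi in((.062,.074),(.19,.24),(.198,.212)): fit(P[b&(z>lo)&(z<hi)],'side %g'%lo)
```

```text
t 15.93 pos [ 0.5629 -0.335   0.2124] rpy [ 3.140e+00 -2.000e-03  3.069e+00] gap 0.009 gf 50.0 F [-0.2  0.4 -3.7] j [-0.56  0.48  1.57  0.    1.1  -2.05]
turn [ 0.001 -0.002  0.001] shift after turn [ 0.0026 -0.0005  0.0324] before [ 0.0026 -0.0005  0.0324]
rim wrist 552 ((464.4335021972656, -330.94793701171875), (109.79285430908203, 5.822596073150635), 85.72771453857422) z [0.0671 0.0684 0.0696]
cover wrist 28775 ((561.1210327148438, -335.7044677734375), (84.38314056396484, 169.9056854248047), 85.86192321777344) z [0.2024 0.2036 0.2049]
side 0.062 621 ((578.8606567382812, -317.06109619140625), (149.05856323242188, 231.5216064453125), 86.11686706542969) z [0.063  0.0682 0.0707]
side 0.19 3448 ((563.1583251953125, -333.65966796875), (85.2203369140625, 170.9949188232422), 85.73553466796875) z [0.1976 0.2042 0.2105]
side 0.198 3096 ((563.1920166015625, -333.31207275390625), (84.52127838134766, 170.86097717285156), 86.23771667480469) z [0.202  0.2042 0.2061]
```

View pics/f_w.png

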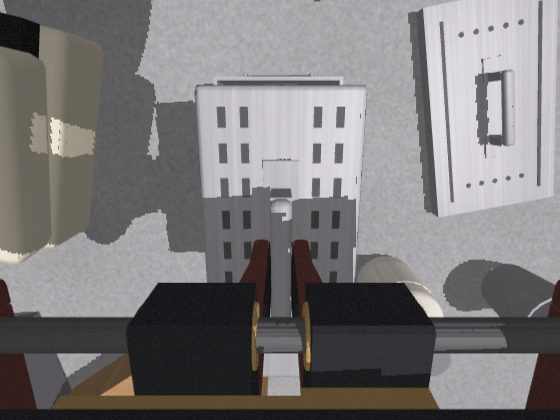

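The wrist view shows the cassette cover (195–365, 85–285) above the box, whose rear rim is at row 80, with the lid at upper right. The cassette is about 2 mm off centre and level, so I'll correct that and lower it.

Request:
arm_command([
  [0, 0, 0, 0.0022, -0.0017, 0.03, -1],
  [0, 0, 0, 0, 0, 0.035, -1],
  [0, 0, 0, 0, 0, 0.035, -1],
  [0, 0, 0, 0, 0, 0.02, -1],
  [0, 0, 0, 0, 0, 0.02, -1],
  [0, 0, 0, 0, 0, 0.015, -1],
  [0, 0, 0, 0, 0, 0.01, -1],
  [0, 0, 0, 0, 0, 0.0055, -1],
  [0, 0, 0, 0, 0, 0, -1],
  [0, 0, 0, 0, 0, 0, -1],
])

```text
t: 17.27
eef_pos: [0.5615, -0.3381, 0.0435]
ee_rot: [-3.141, 0.001, 3.069]
force: [-0.3, 0.7, -2.9]
finger_gap: 0.0095
grasp_force: 50.0
```

Request:
arm_command([
  [0, 0, 0, 0, 0, 0.0015, -1],
  [0, 0, 0, 0, 0, 0, -1],
])

```text
t: 17.52
eef_pos: [0.5611, -0.3378, 0.0416]
ee_rot: [-3.141, 0.0, 3.069]
force: [0.0, -0.5, -3.8]
finger_gap: 0.0096
grasp_force: 50.0
```

Request:
arm_command([
  [0, 0, 0, 0, 0, 0.001, -1],
  [0, 0, 0, 0, 0, 0, -1],
  [0, 0, 0, 0, 0, 0, -0.5],
  [0, 0, 0, 0, 0, 0, -0.1],
  [0, 0, 0, 0, 0, 0, -0.1],
  [0, 0, 0, 0, 0, 0, -0.1],
  [0, 0, 0, 0, 0, 0, -0.1],
  [0, 0, 0, 0, 0, 0, -0.1],
])

```text
t: 18.52
eef_pos: [0.5611, -0.3378, 0.0404]
ee_rot: [-3.142, -0.0, 3.069]
force: [0.4, -0.1, 1.0]
finger_gap: 0.0398
grasp_force: 0.0
```

Request:
arm_command([
  [0, 0, 0, 0, 0, 0, -0.1],
  [0, 0, 0, 0, 0, -0.03, -0.1],
  [0, 0, 0, 0, 0, -0.045, -0.1],
  [0, 0, 0, 0, 0, -0.045, -0.1],
  [0, 0, 0, 0, 0, -0.045, -0.1],
  [0, 0, 0, 0, 0, 0, -0.1],
  [0, 0, 0, 0, 0, 0, -0.1],
])

```text
t: 19.4
eef_pos: [0.5606, -0.3375, 0.2047]
ee_rot: [3.141, -0.001, 3.069]
force: [-0.1, -0.1, -0.8]
finger_gap: 0.0391
grasp_force: 0.0
```

Run:
```python
from cas import *
P,b=look('wrist',.56,-.335,'g_w',.14); z=P[...,2]; q=P[b&(z>.062)&(z<.074)&(P[...,1]<-.26)]; fit(q,'rim wrist')
q=P[b&(z>.026)&(z<.036)&(abs(P[...,0]-.56)<.088)&(abs(P[...,1]+.337)<.05)]; fit(q,'cover wrist')
print('slope',np.linalg.lstsq(np.c_[q[:,:2],np.ones(len(q))],q[:,2],rcond=None)[0])
fit(P[b&(z>.05)&(z<.062)&(abs(P[...,0]-.56)<.06)&(abs(P[...,1]+.337)<.02)],'bar')
P,b=look('side',.56,-.335,'g_s',.13); z=P[...,2]; fit(P[b&(z>.062)&(z<.074)&(P[...,1]<-.26)],'side rim')
P,b=look('scene',.56,-.335,'g_sc',.13); z=P[...,2]; fit(P[b&(z>.062)&(z<.074)&(P[...,1]<-.26)],'scene rim')
for n in('scene','side'):
    P,b=look(n,.504,-.115,'g_'+n,.14); z=P[...,2]; fit(P[b&(z>.012)&(z<.022)],n+' lid');fit(P[b&(z>.038)&(z<.05)],n+' bar')
to([.5045,-.1152,.2],[-np.pi,0,np.pi+.127])
```

```text
rim wrist 2449 ((559.1697998046875, -337.6719055175781), (110.32384490966797, 195.4298095703125), 85.7649917602539) z [0.0633 0.0682 0.0695]
cover wrist 12920 ((559.5050048828125, -336.7658386230469), (175.21463012695312, 98.91511535644531), 0.9926210641860962) z [0.0301 0.0315 0.0329]
slope [ 0.00110651 -0.00118927  0.03047727]
bar 805 ((559.7491455078125, -338.9001770019531), (9.685302734375, 69.52860260009766), 85.96495056152344) z [0.0564 0.059  0.0603]
side rim 761 ((560.1790161132812, -334.14532470703125), (112.28233337402344, 196.48519897460938), 86.08161926269531) z [0.0629 0.0681 0.0706]
scene rim 419 ((560.3734741210938, -336.623046875), (114.22610473632812, 202.57601928710938), 86.5529556274414) z [0.0625 0.0655 0.0693]
scene lid 2565 ((506.6810302734375, -115.39759826660156), (216.04234313964844, 125.34331512451172), 7.044986248016357) z [0.0127 0.0158 0.0191]
scene bar 80 ((506.2939453125, -115.34247589111328), (69.85810089111328, 10.435168266296387), 7.034509181976318) z [0.0394 0.043  0.0463]
side lid 4052 ((495.8753356933594, -114.15650177001953), (194.2404022216797, 127.96755981445312), 7.126750469207764) z [0.0156 0.018  0.0203]
side bar 161 ((503.3946838378906, -114.76152038574219), (69.188232421875, 11.047591209411621), 7.917954921722412) z [0.0403 0.0449 0.0473]
t 19.65 pos [ 0.5605 -0.3374  0.2039] rpy [ 3.140e+00 -2.000e-03  3.069e+00] gap 0.04 gf 0.0 F [ 0.3  0.6 -0.2] j [-0.56  0.49  1.57 -0.    1.08 -2.06]
turn [ 0.001 -0.002 -0.2  ] shift after turn [0.0274 0.2275 0.0039] before [0.072  0.2175 0.0043]
```

The cassette is flat and within about 1 mm of the box centre. Next, the lid.

Request:
arm_command([
  [0, 0, -0.1, 0, 0, 0, 0],
  [0, 0, -0.1, 0, 0, 0, 0],
  [0, 0, 0, 0.0046, 0.038, 0, 0],
  [0, 0, 0, 0.0046, 0.038, 0, 0],
  [0, 0, 0, 0.0046, 0.038, 0, 0],
  [0, 0, 0, 0.0046, 0.038, 0, 0],
  [0, 0, 0, 0.0046, 0.038, 0, 0],
  [0, 0, 0, 0.0044, 0.0375, 0, 0],
  [0, 0, 0, 0, 0, 0, 0],
  [0, 0, 0, 0, 0, 0, 0],
])

```text
t: 20.9
eef_pos: [0.5054, -0.116, 0.2053]
ee_rot: [-3.141, 0.0, -3.014]
force: [1.3, -0.4, 0.4]
finger_gap: 0.0439
grasp_force: 0.0
```

Run:
```python
from cas import *
P,b=look('wrist',.5045,-.115,'h_w',.14); z=P[...,2]; fit(P[b&(z>.012)&(z<.022)],'lid'); fit(P[b&(z>.036)&(z<.052)&(abs(P[...,0]-.5045)<.06)&(abs(P[...,1]+.115)<.03)],'bar')
to([.5045,-.1152,.025],[-np.pi,0,np.pi+.126])
```

```text
lid 21966 ((503.3084716796875, -116.68620300292969), (210.6171112060547, 124.35311126708984), 6.886998176574707) z [0.0163 0.0175 0.0189]
bar 707 ((502.7528076171875, -116.77660369873047), (69.43016052246094, 10.002820014953613), 7.039342880249023) z [0.0424 0.0451 0.0465]
t 20.95 pos [ 0.5055 -0.1163  0.2053] rpy [-3.141  0.    -3.015] gap 0.044 gf 0.0 F [ 0.5 -0.3  0.3] j [-0.25  0.29  1.88 -0.    0.97 -1.95]
turn [-0.     0.     0.001] shift after turn [0.0008 0.0012 0.1803] before [0.0009 0.0013 0.1803]
```

Request:
arm_command([
  [0, 0, 0, 0.001, 0.001, 0.045, 0],
  [0, 0, 0, 0, 0, 0.045, 0],
  [0, 0, 0, 0, 0, 0.045, 0],
  [0, 0, 0, 0, 0, 0.03, 0],
  [0, 0, 0, 0, 0, 0.015, 0],
  [0, 0, 0, 0, 0, 0, 0],
  [0, 0, 0, 0, 0, 0, -0.5],
  [0, 0, 0, 0, 0, 0, -1],
  [0, 0, 0, 0, 0, 0, -1],
  [0, 0, 0, 0, 0, 0, -1],
  [0, 0, 0, 0, 0, 0, -1],
  [0, 0, 0, 0, 0, 0, -1],
  [0, 0, 0, 0, 0, 0, -1],
  [0, 0, 0, 0, 0, 0, -1],
])

```text
t: 22.7
eef_pos: [0.5043, -0.1148, 0.026]
ee_rot: [-3.141, 0.001, -3.014]
force: [-1.5, 0.1, 6.5]
finger_gap: 0.0098
grasp_force: 50.0
```

Request:
arm_command([
  [0, 0, 0, 0, 0, -0.01, -1],
  [0, 0, 0, 0, 0, -0.03, -1],
  [0, 0, 0, 0, 0, -0.045, -1],
  [0, 0, 0, 0, 0, -0.045, -1],
  [0, 0, 0, 0, 0, -0.045, -1],
  [0, 0, 0, 0, 0, -0.03, -1],
  [0, 0, 0, 0, 0, 0, -1],
])

```text
t: 23.58
eef_pos: [0.505, -0.1149, 0.2325]
ee_rot: [-3.14, 0.004, -3.014]
force: [0.1, -1.0, -3.5]
finger_gap: 0.0097
grasp_force: 50.0
```

Run:
```python
from cas import *
to([.5601,-.3363,.23],[-np.pi,0,np.pi-.073])
P,b=look('side',.504,-.115,'i_s',.14); z=P[...,2]; q=P[b&(z>.2)&(z<.235)]; fit(q,'lid')
```

```text
t 23.57 pos [ 0.505  -0.1149  0.2325] rpy [-3.14   0.004 -3.014] gap 0.01 gf 50.0 F [ 0.1 -1.  -3.5] j [-0.25  0.25  1.86  0.    1.03 -1.94]
turn [-0.001  0.004  0.2  ] shift after turn [-0.0711 -0.2168  0.0025] before [-0.0266 -0.2266  0.003 ]
lid 5445 ((504.51025390625, -113.24874877929688), (210.47251892089844, 127.74102783203125), 7.149436950683594) z [0.214  0.2242 0.2261]
```

Request:
arm_command([
  [0, 0, 0.1, 0, 0, 0, -1],
  [0, 0, 0.1, 0, 0, 0, -1],
  [0, 0, 0, -0.006, -0.018, 0, -1],
  [0, 0, 0, -0.012, -0.0365, 0, -1],
  [0, 0, 0, -0.012, -0.0365, 0, -1],
  [0, 0, 0, -0.012, -0.0365, 0, -1],
  [0, 0, 0, -0.012, -0.0365, 0, -1],
  [0, 0, 0, -0.012, -0.0365, 0, -1],
  [0, 0, 0, -0.005, -0.0163, 0, -1],
  [0, 0, 0, 0, 0, 0, -1],
  [0, 0, 0, 0, 0, 0, -1],
])

```text
t: 25.0
eef_pos: [0.5584, -0.3351, 0.2296]
ee_rot: [3.14, -0.002, 3.07]
force: [-0.6, 0.3, -3.5]
finger_gap: 0.0096
grasp_force: 50.0
```

Run:
```python
from cas import *
to([.5601,-.3363,.08],[-np.pi,0,np.pi-.073])
P,b=look('side',.56,-.335,'j_s',.14); z=P[...,2]; q=P[b&(z>.205)&(z<.235)]; fit(q,'side lid')
q=q[q[:,2]>.218]; print('slope',np.linalg.lstsq(np.c_[q[:,:2],np.ones(len(q))],q[:,2],rcond=None)[0])
P,b=look('wrist',.56,-.335,'j_w',.14); z=P[...,2]; q=P[b&(z>.218)&(z<.235)]; fit(q,'wrist lid')
```

```text
t 25.0 pos [ 0.5584 -0.3351  0.2296] rpy [ 3.14e+00 -2.00e-03  3.07e+00] gap 0.01 gf 50.0 F [-0.6  0.3 -3.5] j [-0.56  0.46  1.56  0.    1.13 -2.06]
turn [ 0.001 -0.002  0.001] shift after turn [-0.0018 -0.0011  0.1496] before [-0.002  -0.0013  0.1496]
side lid 8384 ((558.25048828125, -332.9185791015625), (126.26641082763672, 210.580322265625), 85.71159362792969) z [0.2155 0.2213 0.2232]
slope [-0.00203264  0.00531988  0.22439919]
wrist lid 58056 ((553.3876342773438, -335.3145751953125), (125.10353088378906, 203.08213806152344), 85.85601806640625) z [0.2204 0.2215 0.2227]
```

Request:
arm_command([
  [0, 0, 0, -0.0018, -0.0012, 0.03, -1],
  [0, 0, 0, 0, 0, 0.035, -1],
  [0, 0, 0, 0, 0, 0.035, -1],
  [0, 0, 0, 0, 0, 0.02, -1],
  [0, 0, 0, 0, 0, 0.006, -1],
  [0, 0, 0, 0, 0, 0, -1],
  [0, 0, 0, 0, 0, 0, -1],
])

```text
t: 25.98
eef_pos: [0.5616, -0.338, 0.1058]
ee_rot: [-3.14, 0.002, 3.069]
force: [0.0, 0.6, -3.2]
finger_gap: 0.0093
grasp_force: 50.0
```

Request:
arm_command([
  [0, 0, 0, 0, 0, 0.006, -1],
  [0, 0, 0, 0, 0, 0.006, -1],
  [0, 0, 0, 0, 0, 0.005, -1],
  [0, 0, 0, 0, 0, 0.003, -1],
  [0, 0, 0, 0, 0, 0, -1],
  [0, 0, 0, 0, 0, 0, -1],
])

```text
t: 26.72
eef_pos: [0.5608, -0.3375, 0.0845]
ee_rot: [-3.141, 0.0, 3.069]
force: [-0.5, -0.3, -2.7]
finger_gap: 0.0098
grasp_force: 50.0
```

Request:
arm_command([
  [0, 0, 0, 0, 0, 0.002, -1],
  [0, 0, 0, 0, 0, 0.002, -1],
  [0, 0, 0, 0, 0, 0.0005, -1],
  [0, 0, 0, 0, 0, 0, -1],
  [0, 0, 0, 0, 0, 0, -1],
])

```text
t: 27.35
eef_pos: [0.5606, -0.3374, 0.08]
ee_rot: [-3.142, -0.0, 3.069]
force: [-1.9, 1.4, -0.1]
finger_gap: 0.0097
grasp_force: 50.0
```

Contact at exactly the expected height, and the weight is carried by the box. I'll release and withdraw.

Request:
arm_command([
  [0, 0, 0, 0, 0, 0, -0.7],
  [0, 0, 0, 0, 0, 0, -0.3],
  [0, 0, 0, 0, 0, 0, 0],
  [0, 0, 0, 0, 0, 0, 0],
  [0, 0, 0, 0, 0, 0, 0],
  [0, 0, 0, 0, 0, -0.02, 0],
  [0, 0, 0, 0, 0, -0.045, 0],
  [0, 0, 0, 0, 0, -0.045, 0],
  [0, 0, 0, 0, 0, -0.045, 0],
  [0, 0, 0, 0, 0, 0, 0],
  [0, 0, 0, 0, 0, 0, 0],
])

```text
t: 28.72
eef_pos: [0.5604, -0.3373, 0.2353]
ee_rot: [-3.141, 0.0, 3.069]
force: [0.3, -0.5, -0.8]
finger_gap: 0.0441
grasp_force: 0.0
```

Run:
```python
from cas import *
P,b=look('wrist',.56,-.335,'k_w',.14); z=P[...,2]; q=P[b&(z>.064)&(z<.078)]; fit(q,'lid')
print('slope',np.linalg.lstsq(np.c_[q[:,:2],np.ones(len(q))],q[:,2],rcond=None)[0])
P,b=look('side',.56,-.335,'k_s',.13); z=P[...,2]; q=P[b&(z>.064)&(z<.078)]; fit(q,'side lid')
P,b=look('scene',.56,-.335,'k_sc',.13)
a=cv2.imread('pics/k_s.png')[300:420,240:420]; c=cv2.imread('pics/k_sc.png')[150:280,70:250]
cv2.imwrite('pics/k.png',np.hstack([cv2.resize(a,(390,300)),cv2.resize(c,(400,300))]))
print(r.state()['force'],r.state()['t'])
```

```text
lid 24644 ((566.2310180664062, -294.2533264160156), (213.39825439453125, 216.1026611328125), 85.7812728881836) z [0.0703 0.0715 0.0729]
slope [ 8.18814952e-05 -1.95570226e-03  7.08218161e-02]
side lid 7254 ((570.4638671875, -315.8966064453125), (164.5911407470703, 226.5396728515625), 85.31598663330078) z [0.0698 0.0718 0.074 ]
[ 0.1466375  -0.16881105 -0.25420393] 28.875
```

View pics/k.png

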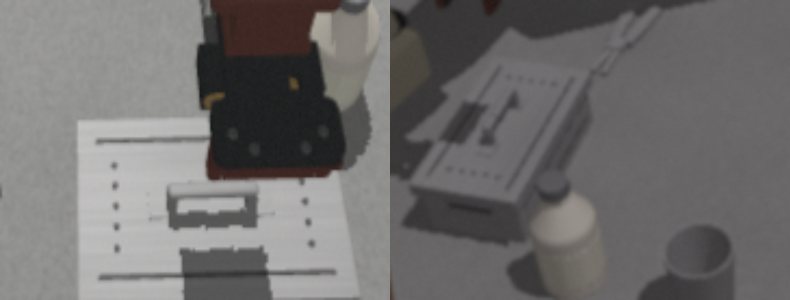

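The picture shows the lid level on the box (plate top measured at 71 mm, as expected, with no slope), the gripper clear, and the bottle, tumbler and forceps in place. I'll hand it in.

```bash
python3 -c "
from cell import r
print(r.close_job())"
```

```text
the job is handed in; nothing more can be done
None
```

The cassette lies flat, handle up, in the sterilising box with the lid level and fully seated, and the job was handed in at about 29 s; no verdict came back.

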